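# Seat a marble jar's lid, show three sides to the camera and pack it

## Task

The marble jar on the timber block is the last of the order: press its lid down until it is fully home, then pick the jar up and show it to the inspection camera, first its left side, then the ribbed front, then its right side (left and right as you see them looking at the ribbed front), holding each side still for a good second, centred, square to the lens and upright in the picture, about 14 cm from the glass. Then set it down gently, standing upright in the empty bay of the tray. Do not touch the camera or its stand, and leave the jar that is already packed standing where it is.

Things in the scene. Friction and masses are not known exactly. Their poses are not given: they have to be found in the camera images.
- jar: Square white marble jar with a lid, 60 x 60 mm, 150 mm tall to the rim (160 with the lid home), 0.6 to 0.85 kg. Origin: centre of the underside; z up; x out of its front, which alone has three upright ribs (3 mm proud, 12 to 92 mm up). Starts on the block, front away from the robot (+x) within 33 degrees. Grip across any two facing sides 105 to 148 mm up, above the ribs and below the rim.
- lid (a joint): The jar's lid, m: 0 = 8 mm proud of the rim, dark rubber seal showing; 0.008 = fully home on the rim. The seal's friction holds it wherever it is; pressing it down takes about 7 N until it meets the solid rim. It starts at 0 to 0.002 and cannot come off.
- lid_top (a point): Centre of the top of the jar's lid, a flat marble slab 52 x 52 x 10 mm; axes as jar.
- side_front (a point): Middle of the jar's ribbed front, on the plane of the wall between the ribs, 75 mm above the underside; axes as jar.
- side_left (a point): Middle of the jar's left side (at -y), 75 mm above the underside; axes as jar.
- side_right (a point): Middle of the jar's right side (at +y), 75 mm above the underside; axes as jar.
- jar_mid (a point): Point on the jar's axis 75 mm above the underside, 30 mm behind each side; axes as jar.
- lens (a point): Centre of the front glass of the inspection camera (grey, 50 mm wide, 80 mm black ring light), about 0.30 m above the table at its back, facing the robot. x points out of the lens along the line of sight, 30 to 41 degrees below level; z is up in the picture (leaning towards the robot by that angle). The head keeps its angle if not touched.
- stand: The camera's stand, fixed: base 150 x 170 x 18 mm, a 22 mm column 0.36 m tall, bracket and camera reaching 110 mm from the column towards the robot. Origin: on the table under the lens, 110 mm in front of the column; x points back to the column.
- block: The timber block that the jar starts on, fixed: 200 x 130 mm, 60 mm high. Origin: centre of its underside. It stands on the left or the right of the robot, the tray on the other side.
- tray: Plywood carrying tray with two bays one behind the other along its x axis, fixed: 282 x 120 mm, floor 8 mm thick, walls and divider rising to 30 mm above the table. Origin: centre of its underside. The far bay (+x) holds the packed jar.
- bay (a point): Centre of the floor of the tray's empty bay (the near one, nearer the robot), 8 mm above the table; the bay is 114 x 100 mm inside, walls 22 mm above its floor; 148 mm from the middle of the packed jar's bay. Axes as tray.
- packed_jar: The jar already packed, same make and size, its lid home, standing loose in the tray's far bay. Origin: centre of its underside.
There are look-alikes about, which are no part of the job. Leave any blue or yellow look-alike of the jar alone.

How it is judged:
By the outcome, as a careful person would: the job done as asked, in the order asked, and still so for the second after the job is handed in, with the robot touching nothing.
It also fails if it takes over 67 s, if anything falls off the work surface, if the arm or the gripper's body presses on something with over 40 N, if the wrist force passes 120 N, or if a joint passes its speed limit or range.

## Robot

A 6-joint arm with a two-finger parallel gripper is mounted at the origin on the work surface. World frame = base frame: x ahead of the robot, y to its left, z up, the work surface at z = 0. Lengths are in m, angles in rad, forces in N, time in s.
With the tool pointing down it reaches from about 0.275 to 0.725 m from the base axis. Payload 15.9 kg.
Tool frame: the origin (TCP) lies midway between the tips of the shut fingers; the grasp point (between the pads) lies 19 mm behind it; z points along the fingers, y is the line along which they close (so a half turn about z gives the same grasp; the last joint's range is limited). The gripper opens to 85 mm and grips with 20 to 120 N. Pads are 22 mm wide; open, the fingers measure 114 mm over their backs; the gripper's body (76 mm by 85 mm) begins 54 mm behind the grasp point. The pads swing forward as they close: fully open they stand 13 mm farther back than shut.
Start: joints at [1.312, 0.213, -0.034, 1.323, 0, 1.571], TCP at [0.128, 0.483, 0.231] pointing down, gripper open.
Joint ranges: [-2.98, 2.98], [-0.74, 1.72], [-1.14, 1.35], [-2.1, 2.04], [-1.57, 1.44], [-3.14, 3.14]. Speed limits (rad/s): [1.89, 1.89, 2.39, 2.57, 3.14, 3.14].

## Interface

Orientations are given as a rotation vector (axis times angle).
In Python, from rig import manip, get_image, order gives the robot as it stands. The module is installed in compiled form; this text tells all that it offers.
- The arm moves only by the tool step_arm, never from a script. Its argument "targets" is one flat list of numbers, 7 for each row, row after row: the opening, from 0 (shut) to 1 (fully open), then the shift along the tool's x, y, z in cm, then the turn, a rotation vector about the tool's x, y, z in units of 5 degrees (1.0 is 5 degrees). In form: [claw, dx, dy, dz, rx, ry, rz, claw, dx, dy, dz, rx, ry, rz, ...]. A call has 1 to 8 rows; each row shifts and turns the commanded pose from where the row before left it, along the tool's axes as they then stand; what a row does not reach is not made up. A row lasts 1/12 s, in which the tool goes at most 41.7 mm and 7.16 degrees, less where a joint would pass 70% of its speed; a pose out of reach is approached as far as the arm can. A call is refused whole if a number of a shift passes 4.17 or a number of a turn 1, either way. A call with a gripper value outside its range is refused whole. The fingers move at their own pace and stop on an object; "force" is the grip in N (left out, the last holds). Time passes only in rows, so rows that do not move let the fingers close. It gives the time, the measured TCP pose, the force, the opening and the grip force at its end, in the units of the state.
- manip.observe(): the state, without advancing time (a new reading comes with each control period).
- get_image(name): name is "scene" or "top" or "wrist"; returns a dict with "pixels" (400x640x3 uint8, blue, green, red), "intrinsics" (3x3 intrinsics, pixels), "cam_to_world" (4x4, takes a point from camera to world coordinates). Camera axes: x right, y down, z forward; pixel columns grow to the right and rows downward; lengths in m; the calibration is good to about 2 mm. A picture is of the moment at which its call begins. There is no depth.
- order.hand_in(): hands the job in; it is judged then, once.
The state is a dict: "clock": time; "joint_positions": joint angles; "qd": joint speeds; "joint_torque": joint torques, N m; "ee_pos": TCP position; "orientation": TCP orientation; "force": force on the tool from outside, world axes, zero at the start; "wrist_torque": the same for the moment, N m; "opening": opening from 0.0 (shut) to 1.0 (fully open); "grasp_force": force on a finger pad.
Only numpy, scipy, OpenCV 4.12 (cv2) and the standard library are available. Lean on these libraries where they do the work, as an engineer would, in place of code of your own. Each camera call takes 0.05 s, during which the arm holds its last target. There are 200 camera calls.

## Working session

There is one attempt and no reset: what is moved stays moved. The work goes in short steps, Python scripts to look and compute and a tool call to move; the robot and the scene stay as the last step left them, time stands still between calls to the robot, and variables do not carry over. Pictures are saved under pics/ and viewed, at most 10 in all, crops included, and the job is handed in when it is done.

Besides the shell and the picture viewer there is one more tool, called after "Emit:" by a JSON object that holds its "name" and its "arguments", one argument or row to a line. step_arm: Moves the arm, as the interface text tells. Its arguments: {"type":"object","properties":{"targets":{"type":"array","items":{"type":"number"}},"force":{"type":"number"}},"required":["targets"]}

```bash
mkdir -p pics
cat > h.py <<'E'
import numpy as np, cv2
from rig import manip, get_image, order
from scipy.spatial.transform import Rotation as R
def ray(im,u,v):
    K=np.array(im["intrinsics"]);T=np.array(im["cam_to_world"])
    d=T[:3,:3]@np.linalg.inv(K)@np.array([u,v,1.]);return T[:3,3],d/np.linalg.norm(d)
def onz(im,u,v,z):
    o,d=ray(im,u,v);return o+d*(z-o[2])/d[2]
def tri(a,b):
    A=np.zeros((3,3));B=np.zeros(3)
    for o,d in (a,b):
        P=np.eye(3)-np.outer(d,d);A+=P;B+=P@o
    return np.linalg.solve(A,B)
def proj(im,p):
    T=np.linalg.inv(np.array(im["cam_to_world"]));q=np.array(im["intrinsics"])@(T[:3,:3]@np.array(p)+T[:3,3]);return q[:2]/q[2]
E
python3 - <<'E'
from h import *
import pickle
d={}
for n in("scene","top","wrist"):
    d[n]=get_image(n);cv2.imwrite(f"pics/{n}0.png",d[n]["pixels"]);print(n,np.round(d[n]["cam_to_world"],3).tolist(),np.round(d[n]["intrinsics"][0],1))
pickle.dump(d,open("im0.pkl","wb"))
print(manip.observe())
E
```

```text
scene [[-0.486, 0.678, -0.552, 1.343], [0.874, 0.375, -0.308, 0.479], [-0.002, -0.633, -0.775, 1.342], [0.0, 0.0, 0.0, 1.0]] [436.5   0.  315.9]
top [[0.004, -0.981, 0.196, 0.308], [-1.0, -0.005, -0.004, 0.053], [0.005, -0.196, -0.981, 1.308], [0.0, 0.0, 0.0, 1.0]] [441.6   0.  318.2]
wrist [[0.256, 0.918, 0.301, 0.051], [0.967, -0.243, -0.081, 0.504], [-0.001, 0.312, -0.95, 0.373], [0.0, 0.0, 0.0, 1.0]] [276.3   0.  316.1]
{'clock': 0.15, 'joint_positions': array([ 1.31198237e+00,  2.13264594e-01, -3.48770705e-02,  1.32350476e+00,
        1.89250004e-05,  1.57083272e+00]), 'qd': array([ 1.80871888e-03, -2.65762477e-03,  2.54420569e-03,  1.33604280e-04,
       -3.30429705e-05,  9.83064043e-04]), 'joint_torque': array([-3.48425849e-03, -6.86404896e+01,  4.87249088e+01,  1.31199940e-02,
       -3.25818601e-04,  9.91006061e-06]), 'ee_pos': array([0.12789637, 0.4831033 , 0.23093415]), 'orientation': array([-4.05450370e-01, -3.11518949e+00,  1.32027792e-03]), 'force': array([ 0.34615804, -0.15835587, -0.3933033 ]), 'wrist_torque': array([0.02718123, 0.02086028, 0.01954434]), 'grasp_force': 0.0, 'opening': 1.0015941500046281}
```

View pics/scene0.png

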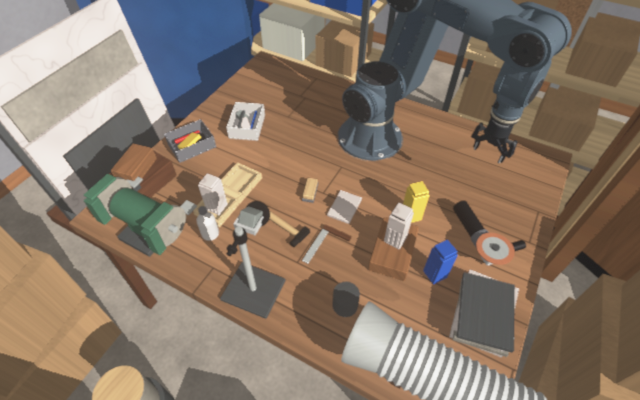

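View pics/top0.png

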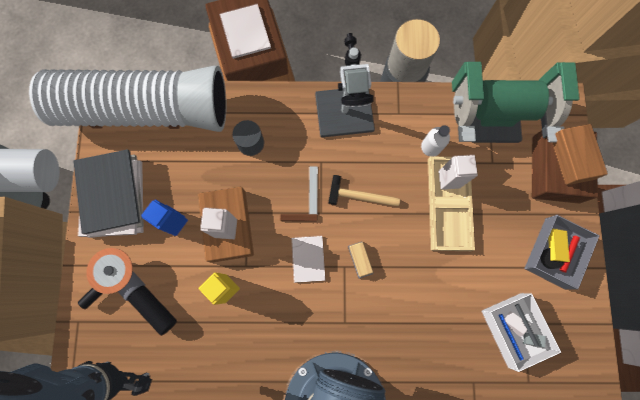

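The white ribbed jar stands on the block at top (217,221) / scene (398,225). The look-alikes are blue at top (163,217), yellow at (217,288), the packed white jar at (459,172) and a white bottle at (435,140). Only the one on the timber block fits. An enlarged mosaic will confirm it.

Run:
```python
from h import *
import pickle
d=pickle.load(open("im0.pkl","rb"))
t=d["top"]["pixels"];s=d["scene"]["pixels"]
def c(im,x,y,w,h):return cv2.resize(im[y:y+h,x:x+w],(400,300),interpolation=cv2.INTER_CUBIC)
m=np.vstack([np.hstack([c(t,180,175,100,75),c(t,305,60,100,75)]),np.hstack([c(s,360,195,100,75),c(s,180,170,100,75)])])
cv2.imwrite("pics/m1.png",m)
m=np.vstack([np.hstack([c(t,400,145,160,120),c(s,210,190,100,75)]),np.hstack([c(d["wrist"]["pixels"],0,0,640,400),c(s,160,140,130,98)])])
cv2.imwrite("pics/m2.png",m)
```

```text
(no output)
```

View pics/m1.png

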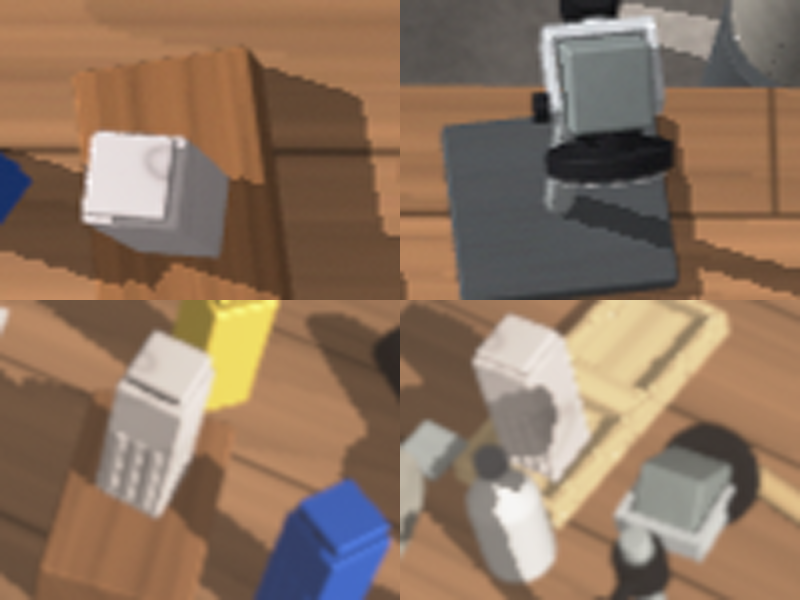

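View pics/m2.png

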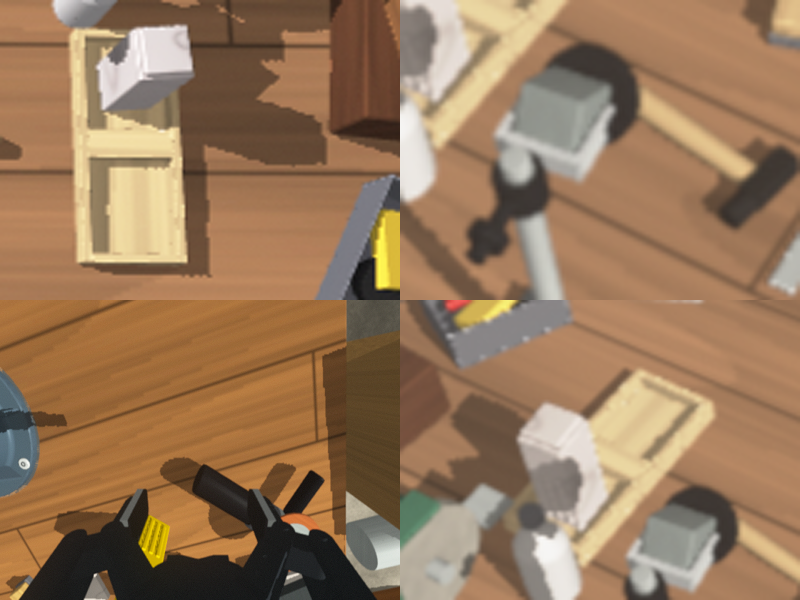

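The mosaics confirm the target: the white marble jar on the timber block has ribs facing +x and a dark seal gap under its lid. The tray's near bay is empty, and the camera sits on its dark base at top (358,99). Next I measure rough poses.

Run:
```python
from h import *
import pickle
d=pickle.load(open("im0.pkl","rb"));t,s=d["top"],d["scene"]
def P(x,y,ox,oy,k,px=0,py=0):return ox+(x-px)/k,oy+(y-py)/k
# lid from mask
g=cv2.cvtColor(t["pixels"],cv2.COLOR_BGR2HSV)
m=((g[...,2]>205)&(g[...,1]<40)).astype(np.uint8);m[:200]=0;m[245:]=0;m[:,:195]=0;m[:,245:]=0
n,l,st,c=cv2.connectedComponentsWithStats(m);i=1+st[1:,4].argmax()
r=cv2.minAreaRect(np.argwhere(l==i)[:,::-1].astype(np.float32));print(st[i],r)
b=np.array([onz(t,*p,.227) for p in cv2.boxPoints(r)]);print("lid corners",b.round(3).tolist(),b.mean(0))
for k in range(4):
    e=b[(k+1)%4]-b[k];print(np.linalg.norm(e).round(3),np.degrees(np.arctan2(e[1],e[0])).round(1))
sc=lambda x,y:P(x,y,360,195,4,0,300)
tp=lambda x,y:P(x,y,180,175,4)
# lid corners by eye in top & scene
for nm,p in dict(tl=(95,132),tr=(183,137),br=(165,222),bl=(83,218)).items(): print(nm,onz(t,*tp(*p),.227).round(3))
for nm,p in dict(frontL=(122,378),frontR=(183,405),bR=(213,348),bL=(157,333)).items(): print('scene',nm,onz(s,*sc(*p),.227).round(3))
for nm,p in dict(botL=(98,492),botR=(155,517)).items(): print('scenebottom',nm,onz(s,*sc(*p),.06).round(3))
for p in[(72,72),(245,47),(265,180)]:print('block',onz(t,*tp(*p),.06).round(3))
# tray
q=lambda x,y:P(x,y,400,145,2.5)
for p in[(68,30),(78,263),(187,262),(90,157),(172,155),(92,257),(176,255)]:print('tray top30',onz(t,*q(*p),.03).round(3))
# lens ring
a=ray(t,*P(612,158,305,60,4,400,0));e=ray(s,*P(597,90,210,190,4,400,0))
p=tri(a,e);print('ring',p,[np.linalg.norm(np.cross(o-p,dd)) for o,dd in(a,e)])
for pp in[(443,127),(460,298),(677,283)]:print('base',onz(t,*P(*pp,305,60,4,400,0),.018).round(3))
```

```text
[201 208  22  21 369] ((211.38412475585938, 218.04266357421875), (19.32552146911621, 20.098539352416992), 6.34019136428833)
lid corners [[0.461, 0.338, 0.227], [0.512, 0.336, 0.227], [0.506, 0.288, 0.227], [0.456, 0.291, 0.227]] [0.48389157 0.31316215 0.227     ]
0.05 -3.1
0.048 -96.1
0.05 176.4
0.048 83.9
tl [0.509 0.333 0.227]
tr [0.506 0.279 0.227]
br [0.453 0.287 0.227]
bl [0.455 0.338 0.227]
scene frontL [0.515 0.287 0.227]
scene frontR [0.516 0.339 0.227]
scene bR [0.452 0.339 0.227]
scene bL [0.459 0.294 0.227]
scenebottom botL [0.514 0.287 0.06 ]
scenebottom botR [0.513 0.34  0.06 ]
block [0.584 0.396 0.06 ]
block [0.603 0.271 0.06 ]
block [0.506 0.253 0.06 ]
tray top30 [ 0.705 -0.28   0.03 ]
tray top30 [ 0.425 -0.28   0.03 ]
tray top30 [ 0.426 -0.406  0.03 ]
tray top30 [ 0.55  -0.299  0.03 ]
tray top30 [ 0.552 -0.396  0.03 ]
tray top30 [ 0.432 -0.296  0.03 ]
tray top30 [ 0.434 -0.394  0.03 ]
ring [ 0.75908434 -0.04197149  0.31291959] [np.float64(0.0041567668845518945), np.float64(0.004156766884551805)]
base [0.92  0.057 0.018]
base [0.779 0.043 0.018]
base [ 0.792 -0.124  0.018]
```

```bash
cat >> h.py <<'E'
def Rjar(yaw,tilt=0.,az=0.):
    """tool rotation: tool x=-jar x, y=jar y, z=-jar z ; jar yaw (rad) about its own axis after leaning back toward -az dir by tilt"""
    J=R.from_euler('z',az)*R.from_euler('y',-tilt)*R.from_euler('z',yaw-az)
    return J*R.from_matrix(np.diag([-1.,1,-1]))
def plan(p1,R1,claw=None,vmax=3.9,wmax=6.,n=None):
    s=manip.observe();p0=s["ee_pos"];R0=R.from_rotvec(s["orientation"])
    w=(R0.inv()*R1).as_rotvec();p1=np.array(p1,float)
    n=n or int(max(np.ceil(np.linalg.norm(p1-p0)*100/vmax),np.ceil(np.degrees(np.linalg.norm(w))/wmax),1))
    print("n",n,"dist cm",np.linalg.norm(p1-p0)*100,"ang",np.degrees(np.linalg.norm(w)))
    rw=np.degrees(w)/5/n
    Rk=R0
    for k in range(n):
        d=Rk.inv().apply((p1-p0)/n)*100
        print(k,np.round(d,2).tolist(),np.round(rw,2).tolist());Rk=Rk*R.from_rotvec(w/n)
def st():
    s=manip.observe();print("t",round(s["clock"],2),"p",s["ee_pos"].round(4),"F",np.round(s["force"],1),"M",np.round(s["wrist_torque"],2),"op",round(s["opening"],3),"gf",round(s["grasp_force"],1),"q",s["joint_positions"].round(2))
    return s
E
python3 - <<'E'
from h import *
plan([.53,.313,.34],Rjar(np.radians(-5)),vmax=3.9)
E
```

```text
n 12 dist cm 45.00198014032443 ang 9.831153361621
0 [-3.6, -0.51, -0.91] [-0.0, -0.0, -0.16]
1 [-3.59, -0.56, -0.91] [-0.0, -0.0, -0.16]
2 [-3.59, -0.62, -0.91] [-0.0, -0.0, -0.16]
3 [-3.58, -0.67, -0.91] [-0.0, -0.0, -0.16]
4 [-3.57, -0.72, -0.91] [-0.0, -0.0, -0.16]
5 [-3.56, -0.77, -0.91] [-0.0, -0.0, -0.16]
6 [-3.54, -0.82, -0.91] [-0.0, -0.0, -0.16]
7 [-3.53, -0.87, -0.91] [-0.0, -0.0, -0.16]
8 [-3.52, -0.92, -0.91] [-0.0, -0.0, -0.16]
9 [-3.51, -0.97, -0.91] [-0.0, -0.0, -0.16]
10 [-3.49, -1.02, -0.91] [-0.0, -0.0, -0.16]
11 [-3.48, -1.07, -0.91] [-0.0, -0.0, -0.16]
```

Emit:
{"name": "step_arm", "arguments": {
  "targets": [0, -2, -0.3, -3, 0, 0, -0.16, 0, -3.6, -0.6, -3, 0, 0, -0.16, 0, -3.6, -0.6, -2, 0, 0, -0.16, 0, -3.6, -0.6, -1, 0, 0, -0.16, 0, -3.6, -0.7, -1, 0, 0, -0.16, 0, -3.6, -0.8, -0.5, 0, 0, -0.16, 0, -3.6, -0.8, -0.4, 0, 0, -0.16, 0, -3.6, -0.9, 0, 0, 0, -0.16]
}}

```text
clock: 0.82
ee_pos: [0.3811, 0.3763, 0.3375]
orientation: [0.23, 3.133, 0.001]
force: [0.1, 0.9, -0.1]
opening: -0.003
grasp_force: 0.0
```

Emit:
{"name": "step_arm", "arguments": {
  "targets": [0, -3.5, -0.9, 0, 0, 0, -0.16, 0, -3.5, -1, 0, 0, 0, -0.16, 0, -3.5, -1, 0, 0, 0, -0.16, 0, -3.5, -1, 0, 0, 0, -0.16, 0, -1.6, -0.3, 0, 0, 0, 0, 0, 0, 0, 0, 0, 0, 0, 0, 0, 0, 0, 0, 0, 0]
}}

```text
clock: 1.4
ee_pos: [0.5297, 0.3161, 0.3358]
orientation: [-0.146, -3.137, 0.001]
force: [0.1, -0.3, -0.3]
opening: -0.001
grasp_force: 0.0
```

Run:
```python
from h import *
import pickle
w=get_image("wrist");pickle.dump(w,open("w1.pkl","wb"));cv2.imwrite("pics/w1.png",w["pixels"]);st()
```

```text
t 1.45 p [0.5289 0.3166 0.3364] F [-1.4 -0.1 -0.6] M [ 0.   -0.03  0.06] op 0.001 gf 0.0 q [0.54 0.51 0.66 1.72 0.   0.63]
```

View pics/w1.png

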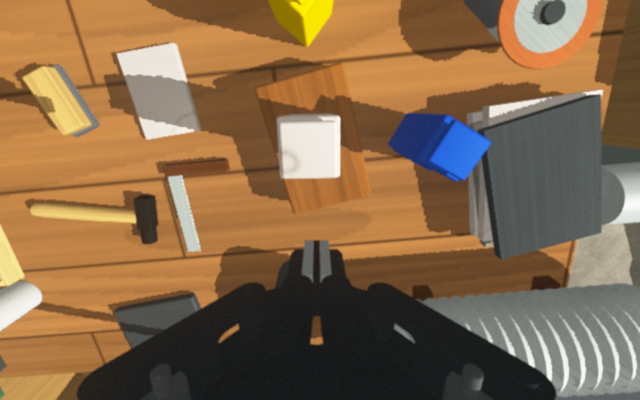

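The wrist view shows the lid at about (310,146), nearly square in the picture, with the block beneath it and the shut fingers at (316,260).

Run:
```python
from h import *
import pickle
w=pickle.load(open("w1.pkl","rb"))
g=cv2.cvtColor(w["pixels"],cv2.COLOR_BGR2HSV)
m=((g[...,2]>150)&(g[...,1]<60)).astype(np.uint8);m[:95]=0;m[195:]=0;m[:,:262]=0;m[:,355:]=0
n,l,s_,c=cv2.connectedComponentsWithStats(m);i=1+s_[1:,4].argmax();print(s_[i])
r=cv2.minAreaRect(np.argwhere(l==i)[:,::-1].astype(np.float32))
b=np.array([onz(w,*p,.227) for p in cv2.boxPoints(r)]);print("lid",b.mean(0).round(4))
for k in range(4):
    e=b[(k+1)%4]-b[k];print(np.linalg.norm(e).round(4),np.degrees(np.arctan2(e[1],e[0])).round(1))
crop=cv2.resize(w["pixels"][90:200,250:360],(600,600),interpolation=cv2.INTER_CUBIC);cv2.imwrite("pics/w1c.png",crop)
```

```text
[ 278  115   62   64 3675]
lid [0.4828 0.3141 0.227 ]
0.0532 86.0
0.0556 -2.4
0.057 -93.9
0.0558 173.6
```

View pics/w1c.png

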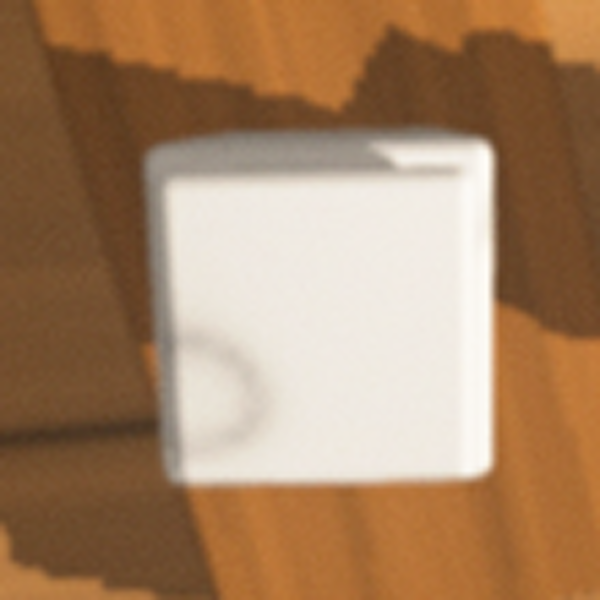

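The crop shows the lid slab corners at about (165,178), (462,170), (470,478) and (180,482), with the body edges and rim just outside them.

Run:
```python
from h import *
import pickle
w=pickle.load(open("w1.pkl","rb"))
b=np.array([onz(w,250+x/5.4545,90+y/5.4545,.227) for x,y in[(165,178),(462,170),(470,478),(180,482)]])
print(b.round(4),b.mean(0))
for k in range(4):
    e=b[(k+1)%4]-b[k];print(np.linalg.norm(e).round(4),np.degrees(np.arctan2(e[1],e[0])).round(1))
plan([*b.mean(0)[:2],.236],Rjar(np.radians(-5)))
```

```text
[[0.4589 0.291  0.227 ]
 [0.4622 0.3386 0.227 ]
 [0.5129 0.3363 0.227 ]
 [0.509  0.2868 0.227 ]] [0.48573328 0.31320284 0.227     ]
0.0478 86.1
0.0508 -2.6
0.0497 -94.5
0.0502 175.3
n 3 dist cm 10.92955375449594 ang 0.2543466376729353
0 [1.42, -0.24, 3.35] [-0.0, -0.0, -0.02]
1 [1.42, -0.24, 3.35] [-0.0, -0.0, -0.02]
2 [1.42, -0.24, 3.35] [-0.0, -0.0, -0.02]
```

Emit:
{"name": "step_arm", "arguments": {
  "targets": [0, 2, -0.3, 2.5, 0, 0, -0.2, 0, 2.3, -0.4, 3, 0, 0, 0, 0, 0, 0, 3, 0, 0, 0, 0, 0, 0, 1, 0, 0, 0, 0, 0, 0, 0.3, 0, 0, 0, 0, 0, 0, 0.2, 0, 0, 0, 0, 0, 0, 0.2, 0, 0, 0, 0, 0, 0, 0, 0, 0, 0]
}}

```text
clock: 2.12
ee_pos: [0.4948, 0.3148, 0.2466]
orientation: [0.12, 3.138, 0.001]
force: [-0.3, -0.1, -1.0]
opening: 0.001
grasp_force: 0.0
```

Emit:
{"name": "step_arm", "arguments": {
  "targets": [0, 0, 0, 0.2, 0, 0, 0, 0, 0, 0, 0.2, 0, 0, 0, 0, 0, 0, 0.2, 0, 0, 0, 0, 0, 0, 0.2, 0, 0, 0]
}}

```text
clock: 2.45
ee_pos: [0.4948, 0.3143, 0.2377]
orientation: [0.121, 3.139, 0.0]
force: [-0.6, -0.1, -0.4]
opening: 0.001
grasp_force: 0.0
```

Emit:
{"name": "step_arm", "arguments": {
  "targets": [0, 0.9, 0, 0, 0, 0, 0, 0, 0, 0, 0.3, 0, 0, 0, 0, 0, 0, 0.3, 0, 0, 0, 0, 0, 0, 0.2, 0, 0, 0, 0, 0, 0, 0.2, 0, 0, 0]
}}

```text
clock: 2.87
ee_pos: [0.4857, 0.315, 0.2275]
orientation: [-0.121, -3.139, 0.0]
force: [-0.4, -0.5, 5.5]
opening: 0.005
grasp_force: 3.1
```

Emit:
{"name": "step_arm", "arguments": {
  "targets": [0, 0, 0, 0.2, 0, 0, 0, 0, 0, 0, 0.2, 0, 0, 0, 0, 0, 0, 0.2, 0, 0, 0]
}}

```text
clock: 3.12
ee_pos: [0.4858, 0.3151, 0.222]
orientation: [0.121, 3.139, 0.001]
force: [-1.4, -0.3, 5.9]
opening: 0.001
grasp_force: 3.1
```

Emit:
{"name": "step_arm", "arguments": {
  "targets": [0, 0, 0, 0.1, 0, 0, 0, 0, 0, 0, 0.1, 0, 0, 0, 0, 0, 0, 0.1, 0, 0, 0]
}}

```text
clock: 3.37
ee_pos: [0.4861, 0.3153, 0.2199]
orientation: [0.121, 3.138, 0.002]
force: [-4.0, -3.1, 26.0]
opening: -0.0
grasp_force: 12.7
```

Emit:
{"name": "step_arm", "arguments": {
  "targets": [0, 0, 0, 0.1, 0, 0, 0, 0, 0, 0, 0, 0, 0, 0]
}}

```text
clock: 3.53
ee_pos: [0.4864, 0.3154, 0.2199]
orientation: [0.121, 3.136, 0.003]
force: [-5.5, -3.4, 25.4]
opening: -0.002
grasp_force: 12.6
```

Emit:
{"name": "step_arm", "arguments": {
  "targets": [0, 0, 0, -0.5, 0, 0, 0, 0, 0, 0, -2.5, 0, 0, 0, 1, 0, -0.1, -1, 0, 0, 0, 1, 0, -0.1, 0, 0, 0, 0, 1, 0, 0, 0, 0, 0, 0, 1, 0, 0, 0, 0, 0, 0, 1, 0, 0, 0, 0, 0, 0, 1, 0, 0, 0, 0, 0, 0]
}}

```text
clock: 4.2
ee_pos: [0.4853, 0.3129, 0.257]
orientation: [-0.121, -3.138, 0.001]
force: [0.0, -0.1, -0.1]
opening: 0.853
grasp_force: 0.0
```

Run:
```python
from h import *
w=get_image("wrist");cv2.imwrite("pics/w2.png",w["pixels"]);st();plan([.4855,.3135,.161],Rjar(np.radians(-4.2)))
```

```text
t 4.25 p [0.4853 0.3129 0.2571] F [-0.  -0.5  0.6] M [ 0.06  0.01 -0.01] op 0.93 gf 0.0 q [0.57 0.38 0.26 1.45 0.   0.65]
n 3 dist cm 9.611254301265017 ang 0.21840104482280437
0 [-0.01, 0.02, 3.2] [-0.0, -0.0, -0.01]
1 [-0.01, 0.02, 3.2] [-0.0, -0.0, -0.01]
2 [-0.01, 0.02, 3.2] [-0.0, -0.0, -0.01]
```

View pics/w2.png

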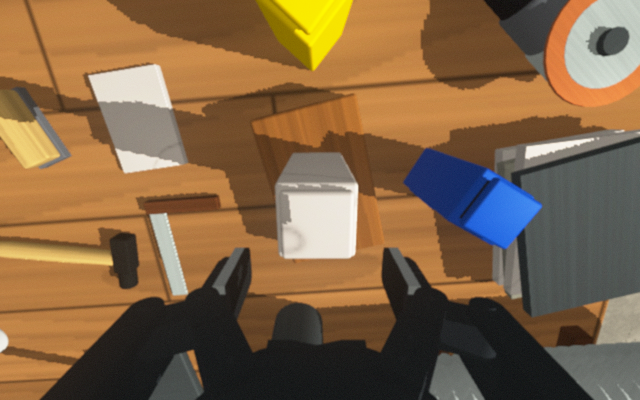

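Emit:
{"name": "step_arm", "arguments": {
  "targets": [1, 0, 0, 2.5, 0, 0, 0, 1, 0, 0, 3, 0, 0, 0, 1, 0, 0, 2.5, 0, 0, 0, 1, 0, 0, 1.2, 0, 0, 0, 1, 0, 0, 0.4, 0, 0, 0, 1, 0, 0, 0, 0, 0, 0]
}}

```text
clock: 4.75
ee_pos: [0.485, 0.3127, 0.1609]
orientation: [-0.121, -3.138, 0.002]
force: [0.9, 0.1, -0.3]
opening: 1.001
grasp_force: 0.0
```

Emit:
{"name": "step_arm", "arguments": {
  "targets": [0.6, 0, 0, 0, 0, 0, 0, 0.6, 0, 0, 0, 0, 0, 0, 0.6, 0, 0, 0, 0, 0, 0, 0.5, 0, 0, 0, 0, 0, 0, 0.4, 0, 0, 0, 0, 0, 0, 0.3, 0, 0, 0, 0, 0, 0],
  "force": 60
}}

```text
clock: 5.25
ee_pos: [0.4862, 0.3133, 0.1632]
orientation: [0.121, 3.137, 0.002]
force: [-0.9, -2.5, 5.7]
opening: 0.698
grasp_force: 65.1
```

Emit:
{"name": "step_arm", "arguments": {
  "targets": [0, 0, 0, -0.5, 0, 0, 0, 0, 0, 0, -1, 0, 0, 0, 0, 0, 0, -1.5, 0, 0, 0, 0, 0, 0, -2.5, 0, 0, 0, 0, 0, 0, -3, 0, 0, 0, 0, 0, 0, -3, 0, 0, 0, 0, 0, 0, -2, 0, 0, 0, 0, 0, 0, -0.5, 0, 0, 0]
}}

```text
clock: 5.92
ee_pos: [0.4862, 0.3135, 0.306]
orientation: [0.121, 3.135, 0.005]
force: [0.9, 0.5, -6.8]
opening: 0.697
grasp_force: 67.9
```

```bash
cat >> h.py <<'E'
def lensframe(az,t):
    xl=np.array([-np.cos(t)*np.cos(az),-np.cos(t)*np.sin(az),-np.sin(t)])
    zl=np.array([-np.sin(t)*np.cos(az),-np.sin(t)*np.sin(az),np.cos(t)])
    return xl,zl
def show(L,az,t,turn,dist=.17,up=0.,h=.028):
    """turn=+90 left, 0 front, -90 right (deg)"""
    xl,zl=lensframe(az,t)
    return np.array(L)+dist*xl+(up+h)*zl, Rjar(az+np.radians(turn),t,az)
E
python3 - <<'E'
from h import *
st()
p,r=show([.755,-.042,.31],np.radians(5),np.radians(35),90,.21,.05)
print(p, r.as_matrix().round(2));plan(p,r,vmax=3,wmax=5.2)
E
```

```text
t 5.92 p [0.4862 0.3135 0.306 ] F [ 0.9  0.5 -6.8] M [ 0.1  -0.07 -0.03] op 0.697 gf 67.9 q [0.57 0.39 0.39 1.57 0.   0.65]
[ 0.53906395 -0.06089196  0.25344281] [[ 0.09 -0.82  0.57]
 [-1.   -0.07  0.05]
 [-0.   -0.57 -0.82]]
n 20 dist cm 38.174006172856004 ang 103.81102246045054
0 [-0.41, -1.85, 0.26] [0.26, -0.3, -0.96]
1 [-0.24, -1.87, 0.31] [0.26, -0.3, -0.96]
2 [-0.08, -1.87, 0.35] [0.26, -0.3, -0.96]
3 [0.09, -1.86, 0.4] [0.26, -0.3, -0.96]
4 [0.26, -1.84, 0.43] [0.26, -0.3, -0.96]
5 [0.42, -1.8, 0.47] [0.26, -0.3, -0.96]
6 [0.58, -1.75, 0.49] [0.26, -0.3, -0.96]
7 [0.74, -1.68, 0.51] [0.26, -0.3, -0.96]
8 [0.89, -1.6, 0.53] [0.26, -0.3, -0.96]
9 [1.03, -1.51, 0.54] [0.26, -0.3, -0.96]
10 [1.17, -1.41, 0.54] [0.26, -0.3, -0.96]
11 [1.3, -1.29, 0.54] [0.26, -0.3, -0.96]
12 [1.42, -1.17, 0.53] [0.26, -0.3, -0.96]
13 [1.52, -1.03, 0.52] [0.26, -0.3, -0.96]
14 [1.61, -0.89, 0.5] [0.26, -0.3, -0.96]
15 [1.7, -0.74, 0.47] [0.26, -0.3, -0.96]
16 [1.76, -0.58, 0.44] [0.26, -0.3, -0.96]
17 [1.82, -0.42, 0.41] [0.26, -0.3, -0.96]
18 [1.86, -0.26, 0.37] [0.26, -0.3, -0.96]
19 [1.88, -0.1, 0.32] [0.26, -0.3, -0.96]
```

Emit:
{"name": "step_arm", "arguments": {
  "targets": [0, -0.4, -1.8, 0.3, 0.26, -0.3, -0.96, 0, -0.2, -1.9, 0.3, 0.26, -0.3, -0.96, 0, -0.1, -1.9, 0.35, 0.26, -0.3, -0.96, 0, 0.1, -1.9, 0.4, 0.26, -0.3, -0.96, 0, 0.3, -1.8, 0.4, 0.26, -0.3, -0.96, 0, 0.4, -1.8, 0.5, 0.26, -0.3, -0.96, 0, 0.6, -1.8, 0.5, 0.26, -0.3, -0.96, 0, 0.7, -1.7, 0.5, 0.26, -0.3, -0.96]
}}

```text
clock: 6.58
ee_pos: [0.5057, 0.1616, 0.2799]
orientation: [-0.869, 2.799, -0.276]
force: [-0.0, -0.3, -7.9]
opening: 0.697
grasp_force: 68.6
```

Emit:
{"name": "step_arm", "arguments": {
  "targets": [0, 0.9, -1.6, 0.5, 0.26, -0.3, -0.96, 0, 1, -1.5, 0.5, 0.26, -0.3, -0.96, 0, 1.2, -1.4, 0.5, 0.26, -0.3, -0.96, 0, 1.3, -1.3, 0.5, 0.26, -0.3, -0.96, 0, 1.4, -1.2, 0.5, 0.26, -0.3, -0.96, 0, 1.5, -1, 0.5, 0.26, -0.3, -0.96, 0, 1.6, -0.9, 0.5, 0.26, -0.3, -0.96, 0, 1.7, -0.7, 0.5, 0.26, -0.3, -0.96]
}}

```text
clock: 7.25
ee_pos: [0.5258, 0.0127, 0.2612]
orientation: [-1.651, 2.17, -0.489]
force: [0.6, 0.0, -7.0]
opening: 0.695
grasp_force: 68.7
```

Emit:
{"name": "step_arm", "arguments": {
  "targets": [0, 1.8, -0.6, 0.4, 0.26, -0.3, -0.96, 0, 1.8, -0.4, 0.4, 0.26, -0.3, -0.96, 0, 1.8, -0.3, 0.4, 0.26, -0.3, -0.96, 0, 1.8, -0.1, 0.3, 0.26, -0.3, -0.96, 0, 0, 0, 0, 0, 0, 0, 0, 0, 0, 0, 0, 0, 0]
}}

```text
clock: 7.75
ee_pos: [0.536, -0.0616, 0.2512]
orientation: [-1.944, 1.787, -0.567]
force: [0.5, 0.4, -7.2]
opening: 0.695
grasp_force: 68.6
```

Run:
```python
from h import *
import pickle
w=get_image("wrist");pickle.dump(w,open("w3.pkl","wb"));cv2.imwrite("pics/w3.png",w["pixels"])
s=st();p,r=show([.755,-.042,.31],np.radians(5),np.radians(35),90,.21,.05)
print(p-s["ee_pos"],np.degrees((R.from_rotvec(s["orientation"]).inv()*r).as_rotvec()))
```

```text
t 7.8 p [ 0.5364 -0.0608  0.2518] F [ 0.3 -0.1 -6.5] M [-0.09  1.49 -0.01] op 0.701 gf 68.6 q [-0.21 -0.21 -0.61  0.58  0.16 -1.81]
[ 2.61643822e-03 -9.22187402e-05  1.69174797e-03] [ 0.1149052  -0.37568493 -0.00962276]
```

View pics/w3.png

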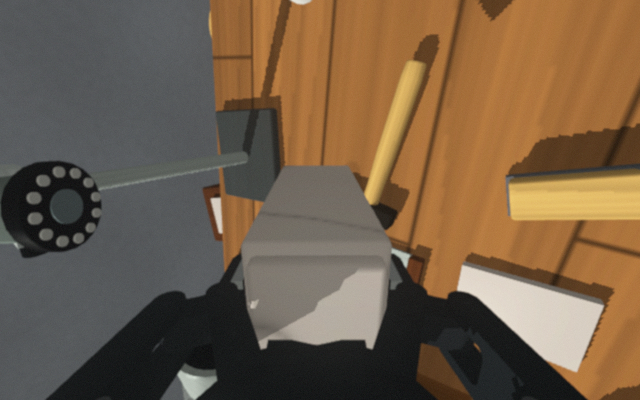

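The wrist view shows the inspection camera's ring light, with 12 LEDs and the glass at (67,206), to the left of the held jar. I take a second view, shifted, to triangulate it.

Emit:
{"name": "step_arm", "arguments": {
  "targets": [0, -1.5, 0, 0, 0, 0, 0, 0, -2.5, 0, 0, 0, 0, 0, 0, -2.5, 0, 0, 0, 0, 0, 0, -1.5, 0, 0, 0, 0, 0, 0, 0, 0, 0, 0, 0, 0, 0, 0, 0, 0, 0, 0, 0]
}}

```text
clock: 8.3
ee_pos: [0.5301, 0.0212, 0.2522]
orientation: [-1.948, 1.779, -0.567]
force: [-0.0, -1.2, -7.8]
opening: 0.697
grasp_force: 68.6
```

```bash
cat > led.py <<'E'
from h import *
import pickle,sys
w=get_image("wrist");pickle.dump(w,open("w4.pkl","wb"));st()
for f in("w3.pkl","w4.pkl"):
    w=pickle.load(open(f,"rb"));g=cv2.cvtColor(w["pixels"],cv2.COLOR_BGR2GRAY)[:,:200]
    m=(g<60).astype(np.uint8);n,l,s_,c=cv2.connectedComponentsWithStats(m)
    for i in range(1,n):
        if s_[i,4]>800:print(f,"dark",s_[i],c[i].round(1))
    b=(g>110).astype(np.uint8);n,l,s_,c=cv2.connectedComponentsWithStats(b)
    for i in range(1,n):
        if 25<s_[i,4]<400 and s_[i,2]<25:print(s_[i].tolist(),c[i].round(2))
a,b=[cv2.resize(pickle.load(open(f,"rb"))["pixels"][100:300,0:200],(400,400),interpolation=cv2.INTER_CUBIC) for f in("w3.pkl","w4.pkl")]
cv2.imwrite("pics/led.png",np.hstack([a,b]))
E
python3 led.py
```

```text
t 8.35 p [0.5303 0.0204 0.2523] F [-0.4  0.6 -7.2] M [-0.18  1.43 -0.02] op 0.694 gf 68.6 q [ 0.02 -0.25 -0.64  0.57  0.04 -1.63]
w3.pkl dark [   0  161  102   97 5736] [ 46.3 207.5]
w3.pkl dark [  46  291  154  109 9381] [140.9 354. ]
[0, 241, 19, 8, 66] [  9.98 243.03]
w4.pkl dark [   0   45   82  117 4667] [ 33.3 107.1]
w4.pkl dark [  46  281  154  119 9335] [140.8 352.5]
[48, 138, 6, 10, 26] [ 49.96 142.35]
```

View pics/led.png

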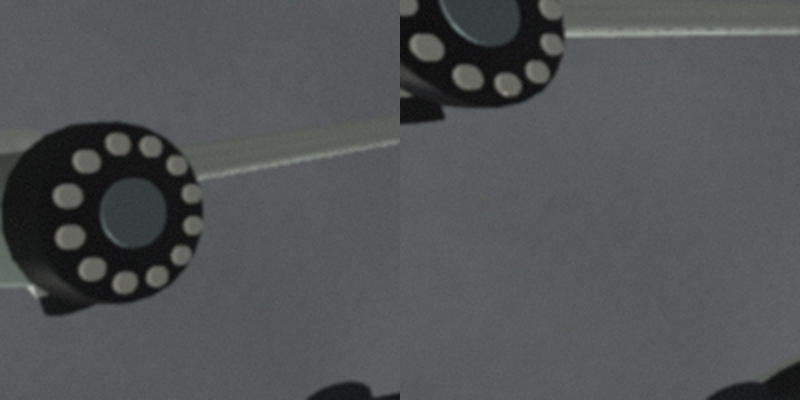

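The LEDs are clear in both views, with the glass at about (66,206) in the first and about (40,107) in the second.

```bash
cat > led2.py <<'E'
from h import *
import pickle
from scipy.optimize import least_squares
W=[pickle.load(open(f,"rb")) for f in("w3.pkl","w4.pkl")]
def leds(w,th):
    g=cv2.cvtColor(w["pixels"],cv2.COLOR_BGR2GRAY)[:,:160]
    n,l,s_,c=cv2.connectedComponentsWithStats((g>th).astype(np.uint8))
    return [(c[i].round(1).tolist(),int(s_[i,4])) for i in range(1,n) if 20<s_[i,4]<250 and s_[i,2]<22 and s_[i,3]<22 and s_[i,0]>0]
pts=[]
for w in W:
    best=max((leds(w,t) for t in range(60,115,5)),key=len);print(len(best),best);pts.append(np.array([b[0] for b in best]))
pickle.dump(pts,open("leds.pkl","wb"))
E
python3 led2.py
```

```text
33 [([156.4, 80.7], 32), ([139.0, 81.6], 23), ([41.1, 99.9], 22), ([139.1, 126.5], 64), ([121.9, 130.1], 29), ([144.4, 139.8], 32), ([155.0, 142.3], 30), ([58.0, 171.6], 90), ([74.7, 172.9], 74), ([42.4, 180.4], 106), ([87.9, 182.3], 62), ([32.9, 197.6], 116), ([95.6, 196.4], 63), ([156.7, 208.8], 33), ([96.4, 212.4], 63), ([34.3, 218.2], 121), ([90.0, 227.3], 60), ([45.4, 234.2], 103), ([77.8, 237.9], 72), ([61.8, 241.0], 86), ([40.1, 259.6], 28), ([59.1, 284.0], 42), ([30.0, 283.5], 28), ([86.5, 305.6], 41), ([62.8, 315.2], 27), ([91.9, 320.0], 21), ([69.0, 335.7], 64), ([58.2, 345.1], 28), ([70.8, 343.5], 21), ([64.5, 346.0], 23), ([53.7, 353.6], 28), ([56.0, 363.9], 41), ([40.8, 378.0], 26)]
20 [([14.0, 23.8], 28), ([101.3, 41.8], 36), ([29.2, 59.3], 133), ([9.4, 61.2], 160), ([49.6, 68.5], 107), ([66.2, 84.6], 95), ([12.7, 123.3], 158), ([68.0, 135.5], 88), ([33.3, 138.1], 126), ([53.2, 141.9], 102), ([87.7, 191.6], 23), ([99.2, 196.5], 58), ([77.3, 210.8], 24), ([120.2, 218.0], 29), ([113.4, 231.9], 36), ([154.9, 237.3], 34), ([112.6, 251.5], 21), ([18.3, 305.5], 24), ([6.9, 328.7], 25), ([87.2, 337.3], 52)]
```

```bash
cat > fit.py <<'E'
from h import *
import pickle
from scipy.optimize import least_squares
W=[pickle.load(open(f,"rb")) for f in("w3.pkl","w4.pkl")]
A=np.array([(58,171.6),(74.7,172.9),(87.9,182.3),(95.6,196.4),(96.4,212.4),(90,227.3),(77.8,237.9),(61.8,241),(45.4,234.2),(34.3,218.2),(32.9,197.6),(42.4,180.4)])
B=np.array([(9.4,61.2),(29.2,59.3),(49.6,68.5),(66.2,84.6),(68,135.5),(53.2,141.9),(33.3,138.1),(12.7,123.3)])
def P3(x):
    xl,zl=lensframe(x[3],x[4]);yl=np.cross(zl,xl);a=x[6]+np.arange(12)*np.pi/6
    return x[:3]+x[5]*(np.cos(a)[:,None]*yl+np.sin(a)[:,None]*zl)
def near(w,x,Q):
    q=np.array([proj(w,p) for p in P3(x)]);d=np.linalg.norm(q[None]-Q[:,None],axis=2);return q[d.argmin(1)]-Q
def run(sets,b0):
    b=None
    for ph in np.radians([0,8,15,22]):
        r=least_squares(lambda x:np.concatenate([near(w,x,Q).ravel() for w,Q in sets]),[*b0,.032,ph])
        if b is None or r.cost<b.cost:b=r
    return b
x0=[.755,-.042,.31,np.radians(5),np.radians(35)]
r1=run([(W[0],A)],x0);r=run(list(zip(W,(A,B))),r1.x[:5])
for n,q in(("one",r1),("both",r)):print(n,q.x[:3].round(4),np.degrees(q.x[3:5]).round(2),q.x[5].round(4),np.degrees(q.x[6]).round(1),"rms px",np.sqrt(2*q.cost/len(q.fun)).round(2))
pr=lambda w:proj(w,r.x[:3]).round(1)
print(pr(W[0]),pr(W[1]))
E
python3 fit.py
```

```text
one [ 0.4301 -0.1583  0.3754] [ 7.   34.38] -0.0032 30.1 rms px 0.11
both [-22.7016  -3.6601   5.2943] [ 4.93 68.04] 6.0807 24.5 rms px 10.2
[ 51.2 137.3] [ 52.  136.4]
```

```bash
cat >> fit.py <<'E'
print("----")
f=lambda x:np.concatenate([near(w,x,Q).ravel() for w,Q in zip(W,(A,B))])
g=lambda x:near(W[0],np.r_[x[:5],.031,x[5]],A).ravel()
for ph in(0,8,15,22):
  for rr in (.031,):
    o=least_squares(g,[*x0,np.radians(ph)],x_scale=[.01]*3+[.1]*3)
    q=least_squares(f,np.r_[o.x[:5],rr,o.x[5]],x_scale=[.01]*3+[.1,.1,.01,.1],loss='soft_l1')
    print(np.sqrt(2*o.cost/24).round(2),o.x[:3].round(4),np.degrees(o.x[3:]).round(1),"|",q.x[:3].round(4),np.degrees(q.x[3:5]).round(2),q.x[5].round(4),np.degrees(q.x[6]).round(1),"rms",np.sqrt(np.mean(f(q.x)**2)).round(2),[proj(w,q.x[:3]).round(1).tolist() for w in W])
E
python3 fit.py|sed '1,/----/d'
```

```text
0.11 [ 0.7683 -0.0403  0.304 ] [ 7.  34.4  0.1] | [ 0.7581 -0.0439  0.3062] [ 6.81 34.45] 0.03 0.1 rms 0.13 [[68.5, 206.0], [41.8, 102.2]]
4.18 [ 0.7997 -0.0277  0.3004] [12.7 23.8 10.1] | [ 0.7581 -0.0439  0.3062] [ 6.81 34.45] 0.03 0.1 rms 0.13 [[68.5, 206.0], [41.8, 102.2]]
4.7 [ 0.7763 -0.0353  0.3061] [ 2.8 32.5 15.8] | [ 0.7599 -0.0445  0.3101] [-9.05 30.03] 0.0298 20.5 rms 4.93 [[61.7, 206.0], [33.9, 101.0]]
0.11 [ 0.7683 -0.0403  0.304 ] [ 7.  34.4 30.1] | [ 0.7581 -0.0439  0.3062] [ 6.81 34.45] 0.03 30.1 rms 0.13 [[68.5, 206.0], [41.8, 102.2]]
```

Fit rms is 0.13 px: lens at (0.758, -0.044, 0.306), azimuth 6.8°, tilt 34.5°. Moving to show the left side.

```bash
cat >> h.py <<'E'
AZ,TI=np.radians(6.8),np.radians(34.4);LENS=np.array([.7581,-.0439,.3062])-.002*lensframe(AZ,TI)[0]
def err(turn,h=.028):
    s=st();p,r=show(LENS,AZ,TI,turn,.17,0,h);Rc=R.from_rotvec(s["orientation"])
    print("err tool cm",(Rc.inv().apply(p-s["ee_pos"])*100).round(2),"rot /5deg",(np.degrees((Rc.inv()*r).as_rotvec())/5).round(2))
E
python3 - <<'E'
from h import *
p,r=show(LENS,AZ,TI,90);print(p);err(90);plan(p,r,vmax=2)
E
```

```text
[ 0.60474825 -0.06218609  0.23438872]
t 8.35 p [0.5303 0.0204 0.2523] F [-0.4  0.6 -7.2] M [-0.18  1.43 -0.02] op 0.694 gf 68.6 q [ 0.02 -0.25 -0.64  0.57  0.04 -1.63]
err tool cm [ 8.86 -4.43  5.35] rot /5deg [-0.12 -0.26 -0.25]
n 6 dist cm 11.26030369234536 ang 1.913565402168201
0 [1.48, -0.74, 0.89] [-0.02, -0.04, -0.04]
1 [1.48, -0.73, 0.88] [-0.02, -0.04, -0.04]
2 [1.49, -0.73, 0.88] [-0.02, -0.04, -0.04]
3 [1.5, -0.73, 0.87] [-0.02, -0.04, -0.04]
4 [1.5, -0.72, 0.86] [-0.02, -0.04, -0.04]
5 [1.51, -0.72, 0.86] [-0.02, -0.04, -0.04]
```

Emit:
{"name": "step_arm", "arguments": {
  "targets": [0, 1.3, -0.6, 0.8, -0.02, -0.04, -0.04, 0, 1.6, -0.8, 1, -0.02, -0.04, -0.04, 0, 1.6, -0.8, 1, -0.02, -0.04, -0.04, 0, 1.6, -0.8, 1, -0.02, -0.04, -0.04, 0, 1.5, -0.8, 0.9, -0.02, -0.05, -0.05, 0, 1.2, -0.6, 0.6, -0.02, -0.05, -0.04, 0, 0, 0, 0, 0, 0, 0, 0, 0, 0, 0, 0, 0, 0]
}}

```text
clock: 9.02
ee_pos: [0.6053, -0.063, 0.2337]
orientation: [-1.972, 1.758, -0.543]
force: [-0.5, 0.6, -7.7]
opening: 0.699
grasp_force: 68.7
```

Run:
```python
from h import *
err(90)
s=get_image("scene");w=get_image("wrist")
p,r=show(LENS,AZ,TI,90);J=r*R.from_matrix(np.diag([-1.,1,-1]))
mid=manip.observe()["ee_pos"]+J.apply([0,0,-.028])
for k in(0,.085):print([proj(s,mid+J.apply([sx*.03,sy*.03,k-(.075 if k==0 else 0)])).round(0).tolist() for sx in(-1,1) for sy in(-1,1)])
a=cv2.resize(s["pixels"][150:290,190:330],(400,400),interpolation=cv2.INTER_CUBIC);b=cv2.resize(w["pixels"],(400,400))
cv2.imwrite("pics/s5.png",np.hstack([a,b]))
```

```text
t 9.02 p [ 0.6053 -0.063   0.2337] F [-0.5  0.6 -7.7] M [-0.11  1.48 -0.04] op 0.699 gf 68.7 q [-0.19 -0.04 -0.51  0.53  0.17 -1.83]
err tool cm [-0.09 -0.01 -0.08] rot /5deg [ 0.01 -0.02 -0.04]
[[264.0, 219.0], [271.0, 214.0], [280.0, 225.0], [287.0, 220.0]]
[[273.0, 174.0], [280.0, 170.0], [290.0, 179.0], [297.0, 176.0]]
```

View pics/s5.png

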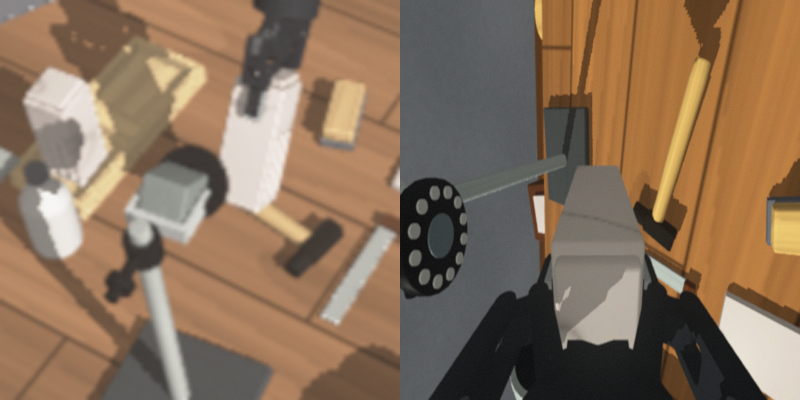

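The jar stands leaning, square before the lens with its left side facing it, and the observed corners agree with the predicted ones. Hold for about 1.5 s, then turn to the front.

Emit:
{"name": "step_arm", "arguments": {
  "targets": [0, 0, 0, 0, 0, 0, 0, 0, 0, 0, 0, 0, 0, 0, 0, 0, 0, 0, 0, 0, 0, 0, 0, 0, 0, 0, 0, 0, 0, 0, 0, 0, 0, 0, 0, 0, 0, 0, 0, 0, 0, 0, 0, 0, 0, 0, 0, 0, 0, 0, 0, 0, 0, 0, 0, 0]
}}

```text
clock: 9.78
ee_pos: [0.6052, -0.0619, 0.2344]
orientation: [-1.973, 1.755, -0.544]
force: [-1.2, 0.0, -7.6]
opening: 0.697
grasp_force: 68.7
```

Emit:
{"name": "step_arm", "arguments": {
  "targets": [0, 0, 0, 0, 0, 0, 0, 0, 0, 0, 0, 0, 0, 0, 0, 0, 0, 0, 0, 0, 0, 0, 0, 0, 0, 0, 0, 0, 0, 0, 0, 0, 0, 0, 0, 0, 0, 0, 0, 0, 0, 0, 0, 0, 0, 0, 0, 0, 0, 0, 0, 0, 0, 0, 0, 0]
}}

```text
clock: 10.45
ee_pos: [0.6052, -0.0619, 0.2344]
orientation: [-1.973, 1.755, -0.544]
force: [0.2, -0.7, -7.2]
opening: 0.696
grasp_force: 68.7
```

Emit:
{"name": "step_arm", "arguments": {
  "targets": [0, 0, 0, 0, 0, 0, 0, 0, 0, 0, 0, 0, 0, 0, 0, 0, 0, 0, 0, 0, 0, 0, 0, 0, 0, 0, 0, 0.5, 0, 0, 0, 0, 0, 0, 1, 0, 0, 0, 0, 0, 0, 1, 0, 0, 0, 0, 0, 0, 1, 0, 0, 0, 0, 0, 0, 1]
}}

```text
clock: 11.12
ee_pos: [0.6052, -0.0619, 0.2344]
orientation: [-1.56, 2.072, -0.405]
force: [0.9, -0.5, -7.4]
opening: 0.693
grasp_force: 68.9
```

Emit:
{"name": "step_arm", "arguments": {
  "targets": [0, 0, 0, 0, 0, 0, 1, 0, 0, 0, 0, 0, 0, 1, 0, 0, 0, 0, 0, 0, 1, 0, 0, 0, 0, 0, 0, 1, 0, 0, 0, 0, 0, 0, 1, 0, 0, 0, 0, 0, 0, 1, 0, 0, 0, 0, 0, 0, 1, 0, 0, 0, 0, 0, 0, 1]
}}

```text
clock: 11.78
ee_pos: [0.6053, -0.0619, 0.2344]
orientation: [-0.744, 2.436, -0.141]
force: [0.1, -0.5, -7.2]
opening: 0.697
grasp_force: 69.0
```

Emit:
{"name": "step_arm", "arguments": {
  "targets": [0, 0, 0, 0, 0, 0, 1, 0, 0, 0, 0, 0, 0, 1, 0, 0, 0, 0, 0, 0, 1, 0, 0, 0, 0, 0, 0, 1, 0, 0, 0, 0, 0, 0, 1, 0, 0, 0, 0, 0, 0, 0.5, 0, 0, 0, 0, 0, 0, 0]
}}

```text
clock: 12.37
ee_pos: [0.6052, -0.0619, 0.2344]
orientation: [-0.146, 2.537, 0.047]
force: [-0.2, 0.0, -7.1]
opening: 0.695
grasp_force: 69.0
```

Run:
```python
from h import *
err(0)
```

```text
t 12.37 p [ 0.6052 -0.0619  0.2344] F [-0.2  0.  -7.1] M [-0.16  1.45 -0.01] op 0.695 gf 69.0 q [-0.19 -0.04 -0.51  0.53  0.17 -0.25]
err tool cm [ 0.04 -0.03 -0.03] rot /5deg [-0.01  0.   -0.04]
```

Emit:
{"name": "step_arm", "arguments": {
  "targets": [0, 0, 0, 0, 0, 0, 0, 0, 0, 0, 0, 0, 0, 0, 0, 0, 0, 0, 0, 0, 0, 0, 0, 0, 0, 0, 0, 0, 0, 0, 0, 0, 0, 0, 0, 0, 0, 0, 0, 0, 0, 0, 0, 0, 0, 0, 0, 0, 0, 0, 0, 0, 0, 0, 0, 0]
}}

```text
clock: 13.03
ee_pos: [0.6053, -0.0619, 0.2344]
orientation: [-0.149, 2.537, 0.046]
force: [-0.7, 0.3, -7.3]
opening: 0.695
grasp_force: 69.0
```

Emit:
{"name": "step_arm", "arguments": {
  "targets": [0, 0, 0, 0, 0, 0, 0, 0, 0, 0, 0, 0, 0, 0, 0, 0, 0, 0, 0, 0, 0, 0, 0, 0, 0, 0, 0, 0, 0, 0, 0, 0, 0, 0, 0, 0, 0, 0, 0, 0, 0, 0, 0, 0, 0, 0, 0, 0, 0, 0, 0, 0, 0, 0, 0, 0]
}}

```text
clock: 13.7
ee_pos: [0.6052, -0.0619, 0.2344]
orientation: [-0.149, 2.537, 0.046]
force: [0.1, 0.3, -6.7]
opening: 0.697
grasp_force: 69.0
```

Emit:
{"name": "step_arm", "arguments": {
  "targets": [0, 0, 0, 0, 0, 0, 0, 0, 0, 0, 0, 0, 0, 0, 0, 0, 0, 0, 0, 0, 0, 0, 0, 0, 0, 0, 0, 0.5, 0, 0, 0, 0, 0, 0, 1, 0, 0, 0, 0, 0, 0, 1, 0, 0, 0, 0, 0, 0, 1, 0, 0, 0, 0, 0, 0, 1]
}}

```text
clock: 14.37
ee_pos: [0.6053, -0.0619, 0.2344]
orientation: [0.356, 2.528, 0.201]
force: [0.3, 0.5, -6.4]
opening: 0.697
grasp_force: 69.0
```

Emit:
{"name": "step_arm", "arguments": {
  "targets": [0, 0, 0, 0, 0, 0, 1, 0, 0, 0, 0, 0, 0, 1, 0, 0, 0, 0, 0, 0, 1, 0, 0, 0, 0, 0, 0, 1, 0, 0, 0, 0, 0, 0, 1, 0, 0, 0, 0, 0, 0, 1, 0, 0, 0, 0, 0, 0, 1, 0, 0, 0, 0, 0, 0, 1]
}}

```text
clock: 15.03
ee_pos: [0.6052, -0.0619, 0.2344]
orientation: [1.226, 2.304, 0.46]
force: [-0.2, -0.1, -8.4]
opening: 0.696
grasp_force: 69.0
```

Emit:
{"name": "step_arm", "arguments": {
  "targets": [0, 0, 0, 0, 0, 0, 1, 0, 0, 0, 0, 0, 0, 1, 0, 0, 0, 0, 0, 0, 1, 0, 0, 0, 0, 0, 0, 1, 0, 0, 0, 0, 0, 0, 1, 0, 0, 0, 0, 0, 0, 0.5, 0, 0, 0, 0, 0, 0, 0]
}}

```text
clock: 15.62
ee_pos: [0.6052, -0.0619, 0.2344]
orientation: [1.78, 1.997, 0.619]
force: [-0.3, -0.2, -6.5]
opening: 0.695
grasp_force: 69.0
```

Run:
```python
from h import *
err(-90)
```

```text
t 15.62 p [ 0.6052 -0.0619  0.2344] F [-0.3 -0.2 -6.5] M [-0.21  1.42  0.04] op 0.695 gf 69.0 q [-0.19 -0.04 -0.51  0.53  0.17  1.32]
err tool cm [-0.02 -0.04 -0.03] rot /5deg [ 0.    0.01 -0.04]
```

Emit:
{"name": "step_arm", "arguments": {
  "targets": [0, 0, 0, 0, 0, 0, 0, 0, 0, 0, 0, 0, 0, 0, 0, 0, 0, 0, 0, 0, 0, 0, 0, 0, 0, 0, 0, 0, 0, 0, 0, 0, 0, 0, 0, 0, 0, 0, 0, 0, 0, 0, 0, 0, 0, 0, 0, 0, 0, 0, 0, 0, 0, 0, 0, 0]
}}

```text
clock: 16.28
ee_pos: [0.6053, -0.0619, 0.2344]
orientation: [1.778, 1.999, 0.619]
force: [0.6, 0.3, -7.0]
opening: 0.697
grasp_force: 69.0
```

Emit:
{"name": "step_arm", "arguments": {
  "targets": [0, 0, 0, 0, 0, 0, 0, 0, 0, 0, 0, 0, 0, 0, 0, 0, 0, 0, 0, 0, 0, 0, 0, 0, 0, 0, 0, 0, 0, 0, 0, 0, 0, 0, 0, 0, 0, 0, 0, 0, 0, 0, 0, 0, 0, 0, 0, 0, 0, 0, 0, 0, 0, 0, 0, 0]
}}

```text
clock: 16.95
ee_pos: [0.6052, -0.0619, 0.2344]
orientation: [1.778, 1.999, 0.619]
force: [-0.3, 0.5, -7.6]
opening: 0.695
grasp_force: 69.0
```

Emit:
{"name": "step_arm", "arguments": {
  "targets": [0, 0, 0, 0, 0, 0, 0, 0, 0, 0, 0, 0, 0, 0, 0, 0, 0, 0, 0, 0, 0, 0, 0, -1.5, -0.5, 0, 0, 0, 0, 0, -2, -1, 0, 0, 0, 0, 0, -2.5, -1.5, 0, 0, 0, 0, 0, -2.5, -1.5, 0, 0, 0, 0, 0, -1.5, -1, 0, 0, 0]
}}

```text
clock: 17.62
ee_pos: [0.4899, -0.075, 0.2223]
orientation: [1.779, 2.0, 0.618]
force: [0.3, -0.4, -7.5]
opening: 0.691
grasp_force: 69.2
```

Run:
```python
from h import *
st();plan([.492,-.345,.26],Rjar(0.),vmax=3,wmax=5)
```

```text
t 17.62 p [ 0.4899 -0.075   0.2223] F [ 0.3 -0.4 -7.5] M [-0.24  1.43  0.02] op 0.691 gf 69.2 q [-0.3  -0.27 -0.72  0.56  0.23  1.22]
n 18 dist cm 27.26558994616039 ang 88.89839624587098
0 [-1.49, -0.02, -0.27] [0.31, 0.28, -0.9]
1 [-1.48, -0.14, -0.3] [0.31, 0.28, -0.9]
2 [-1.45, -0.26, -0.33] [0.31, 0.28, -0.9]
3 [-1.42, -0.39, -0.36] [0.31, 0.28, -0.9]
4 [-1.38, -0.5, -0.38] [0.31, 0.28, -0.9]
5 [-1.32, -0.62, -0.39] [0.31, 0.28, -0.9]
6 [-1.26, -0.73, -0.41] [0.31, 0.28, -0.9]
7 [-1.19, -0.84, -0.42] [0.31, 0.28, -0.9]
8 [-1.11, -0.94, -0.42] [0.31, 0.28, -0.9]
9 [-1.02, -1.04, -0.42] [0.31, 0.28, -0.9]
10 [-0.93, -1.12, -0.41] [0.31, 0.28, -0.9]
11 [-0.83, -1.2, -0.4] [0.31, 0.28, -0.9]
12 [-0.72, -1.27, -0.39] [0.31, 0.28, -0.9]
13 [-0.61, -1.34, -0.37] [0.31, 0.28, -0.9]
14 [-0.49, -1.39, -0.34] [0.31, 0.28, -0.9]
15 [-0.38, -1.43, -0.32] [0.31, 0.28, -0.9]
16 [-0.26, -1.47, -0.28] [0.31, 0.28, -0.9]
17 [-0.13, -1.49, -0.25] [0.31, 0.28, -0.9]
```

Emit:
{"name": "step_arm", "arguments": {
  "targets": [0, -1.5, 0, -0.3, 0.31, 0.28, -0.9, 0, -1.5, -0.1, -0.3, 0.31, 0.28, -0.9, 0, -1.4, -0.3, -0.3, 0.31, 0.28, -0.9, 0, -1.4, -0.4, -0.4, 0.31, 0.28, -0.9, 0, -1.4, -0.5, -0.4, 0.31, 0.28, -0.9, 0, -1.3, -0.6, -0.4, 0.31, 0.28, -0.9, 0, -1.3, -0.7, -0.4, 0.31, 0.28, -0.9, 0, -1.2, -0.8, -0.4, 0.31, 0.28, -0.9]
}}

```text
clock: 18.28
ee_pos: [0.4943, -0.1959, 0.2413]
orientation: [1.098, 2.663, 0.386]
force: [0.2, -0.2, -7.5]
opening: 0.698
grasp_force: 69.3
```

Emit:
{"name": "step_arm", "arguments": {
  "targets": [0, -1.1, -0.9, -0.4, 0.31, 0.28, -0.9, 0, -1, -1, -0.4, 0.31, 0.28, -0.9, 0, -0.9, -1.1, -0.4, 0.31, 0.28, -0.9, 0, -0.8, -1.2, -0.4, 0.31, 0.28, -0.9, 0, -0.7, -1.3, -0.4, 0.31, 0.28, -0.9, 0, -0.6, -1.3, -0.4, 0.31, 0.28, -0.9, 0, -0.5, -1.4, -0.3, 0.31, 0.28, -0.9, 0, -0.4, -1.4, -0.3, 0.31, 0.28, -0.9]
}}

```text
clock: 18.95
ee_pos: [0.4963, -0.3141, 0.2574]
orientation: [0.225, 3.084, 0.084]
force: [-0.2, 0.6, -7.8]
opening: 0.696
grasp_force: 69.2
```

Emit:
{"name": "step_arm", "arguments": {
  "targets": [0, -0.3, -1.5, -0.3, 0.31, 0.28, -0.9, 0, -0.1, -1.5, -0.2, 0.31, 0.28, -0.9, 0, 0, 0, 0, 0, 0, 0, 0, 0, 0, 0, 0, 0, 0]
}}

```text
clock: 19.28
ee_pos: [0.497, -0.3437, 0.2607]
orientation: [-0.011, 3.141, 0.004]
force: [0.7, 0.7, -7.5]
opening: 0.692
grasp_force: 69.4
```

Run:
```python
from h import *
st();plan([.492,-.345,.125],Rjar(0.),vmax=2.2)
# check tray from the wrist and scene pictures by colour: pale plywood bounding points
w=get_image("top");g=cv2.cvtColor(w["pixels"],cv2.COLOR_BGR2HSV)
m=((g[...,0]>17)&(g[...,0]<32)&(g[...,1]>60)&(g[...,2]>150)).astype(np.uint8);m[:,:415]=0;m[:,490:]=0;m[:140]=0;m[265:]=0
for v in(235,240,246):
    c=np.flatnonzero(m[v]);print(v,c.min() if len(c) else None,c.max() if len(c) else None)
c=np.argwhere(m);print(c.min(0),c.max(0))
u0,v0,u1,v1=c[:,1].min(),c[:,0].min(),c[:,1].max()+1,c[:,0].max()+1
print(onz(w,u0,v1,.03),onz(w,u1,v1,.03))
```

```text
t 19.28 p [ 0.497  -0.3437  0.2607] F [ 0.7  0.7 -7.5] M [ 0.04 -0.05 -0.05] op 0.692 gf 69.4 q [-0.61  0.44  0.36  1.49  0.   -0.61]
n 7 dist cm 13.582089158810925 ang 0.412564001678001
0 [0.07, -0.02, 1.94] [0.0, 0.0, 0.01]
1 [0.07, -0.02, 1.94] [0.0, 0.0, 0.01]
2 [0.07, -0.02, 1.94] [0.0, 0.0, 0.01]
3 [0.07, -0.02, 1.94] [0.0, 0.0, 0.01]
4 [0.07, -0.02, 1.94] [0.0, 0.0, 0.01]
5 [0.07, -0.02, 1.94] [0.0, 0.0, 0.01]
6 [0.07, -0.02, 1.94] [0.0, 0.0, 0.01]
235 431 473
240 431 473
246 431 470
[156 428] [249 473]
[ 0.42518322 -0.2702614   0.03      ] [ 0.42578144 -0.40358353  0.03      ]
```

Emit:
{"name": "step_arm", "arguments": {
  "targets": [0, 0.2, 0, 1, 0, 0, 0, 0, 0.2, 0, 2.2, 0, 0, 0, 0, 0.1, 0, 2.2, 0, 0, 0, 0, 0, 0, 2.2, 0, 0, 0, 0, 0, 0, 2.2, 0, 0, 0, 0, 0, 0, 2.2, 0, 0, 0, 0, 0, 0, 1.4, 0, 0, 0, 0, 0, 0, 0.3, 0, 0, 0]
}}

```text
clock: 20.0
ee_pos: [0.49, -0.3418, 0.1216]
orientation: [0.011, -3.139, -0.007]
force: [-0.4, 0.8, -7.3]
opening: 0.697
grasp_force: 69.2
```

Emit:
{"name": "step_arm", "arguments": {
  "targets": [0, 0, 0, 0.2, 0, 0, 0, 0, 0, 0, 0.2, 0, 0, 0, 0, 0, 0, 0.2, 0, 0, 0, 0, 0, 0, 0.2, 0, 0, 0]
}}

```text
clock: 20.33
ee_pos: [0.4917, -0.3434, 0.1169]
orientation: [-0.012, 3.14, 0.002]
force: [-0.3, 0.7, -7.8]
opening: 0.695
grasp_force: 69.2
```

Emit:
{"name": "step_arm", "arguments": {
  "targets": [0, 0, 0, 0.1, 0, 0, 0, 0, 0, 0, 0.1, 0, 0, 0, 0, 0, 0, 0.1, 0, 0, 0]
}}

```text
clock: 20.58
ee_pos: [0.4913, -0.3432, 0.1131]
orientation: [0.013, -3.142, -0.003]
force: [0.4, 0.3, -6.7]
opening: 0.695
grasp_force: 69.2
```

Emit:
{"name": "step_arm", "arguments": {
  "targets": [0, 0, 0, 0.1, 0, 0, 0, 0, 0, 0, 0.1, 0, 0, 0]
}}

```text
clock: 20.75
ee_pos: [0.4913, -0.3433, 0.1114]
orientation: [-0.013, 3.141, 0.003]
force: [-5.1, 4.6, 15.0]
opening: 0.695
grasp_force: 71.8
```

Emit:
{"name": "step_arm", "arguments": {
  "targets": [0, 0, 0, 0.05, 0, 0, 0, 0, 0, 0, 0, 0, 0, 0]
}}

```text
clock: 20.92
ee_pos: [0.4914, -0.3432, 0.1114]
orientation: [-0.013, 3.141, 0.002]
force: [-2.9, 2.6, 6.9]
opening: 0.692
grasp_force: 70.8
```

Emit:
{"name": "step_arm", "arguments": {
  "targets": [0, 0, 0, 0, 0, 0, 0, 0, 0, 0, 0, 0, 0, 0],
  "force": 20
}}

```text
clock: 21.08
ee_pos: [0.4914, -0.3432, 0.1115]
orientation: [-0.013, 3.141, 0.002]
force: [-2.8, 2.8, 6.3]
opening: 0.691
grasp_force: 70.8
```

Emit:
{"name": "step_arm", "arguments": {
  "targets": [0.72, 0, 0, 0, 0, 0, 0, 0.76, 0, 0, 0, 0, 0, 0, 0.82, 0, 0, 0, 0, 0, 0, 0.9, 0, 0, 0, 0, 0, 0, 1, 0, 0, 0, 0, 0, 0, 1, 0, 0, 0, 0, 0, 0, 1, 0, 0, 0, 0, 0, 0]
}}

```text
clock: 21.67
ee_pos: [0.4912, -0.3431, 0.1105]
orientation: [0.013, -3.141, -0.003]
force: [-0.1, -0.7, -0.3]
opening: 0.999
grasp_force: 0.0
```

Run:
```python
from h import *
st()
```

```text
t 21.67 p [ 0.4912 -0.3431  0.1105] F [-0.1 -0.7 -0.3] M [ 0.01  0.04 -0.02] op 0.999 gf 0.0 q [-0.61  0.46  0.01  1.12  0.   -0.62]
```

Released; lift straight up, move clear towards the robot, and check numerically that both jars stand.

Emit:
{"name": "step_arm", "arguments": {
  "targets": [1, 0, 0, -1, 0, 0, 0, 1, 0, 0, -2, 0, 0, 0, 1, 0, 0, -3, 0, 0, 0, 1, 0, 0, -3, 0, 0, 0, 1, 0, 0, -3, 0, 0, 0, 1, 0, 0, -3, 0, 0, 0, 1, 0, 0, -2, 0, 0, 0, 1, 1, 0, 0, 0, 0, 0]
}}

```text
clock: 22.33
ee_pos: [0.4831, -0.3441, 0.2854]
orientation: [-0.014, 3.137, -0.002]
force: [0.5, 0.3, -0.6]
opening: 1.002
grasp_force: 0.0
```

Emit:
{"name": "step_arm", "arguments": {
  "targets": [1, 2, 2, 0, 0, 0, 0, 1, 2, 3, 0, 0, 0, 0, 1, 2, 3, 0, 0, 0, 0, 1, 2, 3, 0, 0, 0, 0, 1, 2, 3, 0, 0, 0, 0, 1, 1, 1, 0, 0, 0, 0, 1, 0, 0, 0, 0, 0, 0, 1, 0, 0, 0, 0, 0, 0]
}}

```text
clock: 23.0
ee_pos: [0.37, -0.1942, 0.282]
orientation: [-0.014, 3.14, 0.002]
force: [0.4, -0.9, -0.0]
opening: 0.998
grasp_force: 0.0
```

Run:
```python
from h import *
import pickle
st();o=pickle.load(open("im0.pkl","rb"))["top"];t=get_image("top")
def blobs(im):
    g=cv2.cvtColor(im["pixels"],cv2.COLOR_BGR2HSV);m=((g[...,2]>200)&(g[...,1]<40)).astype(np.uint8)
    m[:150]=0;m[250:]=0;m[:,:420]=0;m[:,495:]=0
    n,l,s,c=cv2.connectedComponentsWithStats(m);return [(s[i].tolist(),c[i].round(1).tolist()) for i in range(1,n) if s[i,4]>60]
for im in(o,t):
    for s,c in blobs(im):print(s,c,onz(im,*c,.168).round(3))
print("expected lid px",proj(t,[.491,-.343,.168]),"stand diff",np.abs(o["pixels"][20:135,310:385].astype(int)-t["pixels"][20:135,310:385]).mean())
```

```text
t 23.0 p [ 0.37   -0.1942  0.282 ] F [ 0.4 -0.9 -0. ] M [-0.01 -0.05  0.04] op 0.998 gf 0.0 q [-0.48  0.04 -0.11  1.42  0.   -0.49]
[439, 155, 38, 34, 621] [457.3, 168.6] [ 0.631 -0.324  0.168]
[439, 155, 38, 34, 635] [457.5, 168.5] [ 0.631 -0.324  0.168]
[441, 215, 10, 20, 112] [444.3, 224.6] [ 0.479 -0.281  0.168]
expected lid px [467.76427632 220.15841207] stand diff 3.519304347826087
```

Run:
```python
from h import *
import pickle
D=pickle.load(open("im0.pkl","rb"))
for n,exp in(("top",(.491,-.343)),("scene",(.491,-.343))):
    o=D[n];t=get_image(n);J=lambda x,y,z:proj(t,[x,y,z])
    g=cv2.cvtColor(t["pixels"],cv2.COLOR_BGR2HSV)
    for nm,z in(("lid",.168),("mid",.09)):
        u,v=J(*exp,z).astype(int);print(n,nm,(u,v),"hsv now",g[v-1:v+2,u-1:u+2].mean((0,1)).round(),"before",cv2.cvtColor(o["pixels"],cv2.COLOR_BGR2HSV)[v-1:v+2,u-1:u+2].mean((0,1)).round())
    d=(np.abs(t["pixels"].astype(int)-o["pixels"]).max(2)>40)&(g[...,1]<45)&(g[...,2]>70)
    pc=np.array([J(exp[0]+a*.03,exp[1]+b*.03,z) for a in(-1,1) for b in(-1,1) for z in(.008,.168)])
    print("expected bbox",pc.min(0).round(),pc.max(0).round())
    x0,y0=(pc.min(0)-15).astype(int);x1,y1=(pc.max(0)+15).astype(int)
    k,l,s,c=cv2.connectedComponentsWithStats(d[y0:y1,x0:x1].astype(np.uint8))
    for i in range(1,k):
        if s[i,4]>40:print("new pale blob",s[i,0]+x0,s[i,1]+y0,s[i,0]+s[i,2]+x0,s[i,1]+s[i,3]+y0,s[i,4])
```

```text
top lid (np.int64(467), np.int64(220)) hsv now [128.   9.  69.] before [ 21.  85. 235.]
top mid (np.int64(458), np.int64(224)) hsv now [124.  10.  68.] before [ 20.  87. 231.]
expected bbox [439. 209.] [480. 239.]
new pale blob 440 211 457 236 146
new pale blob 452 217 475 251 105
scene lid (np.int64(234), np.int64(153)) hsv now [ 15.  23. 220.] before [ 13. 114. 175.]
scene mid (np.int64(237), np.int64(167)) hsv now [ 13.  27. 180.] before [ 21.  82. 227.]
expected bbox [224. 146.] [251. 189.]
new pale blob 226 148 252 187 620
```

```bash
python3 -c "
from rig import order
print(order.hand_in())"
```

```text
the job is handed in; nothing more can be done
None
```

The job is handed in at about 23 s: lid pressed home, left, front and right sides each held over a second before the lens, and the jar standing upright in the empty bay, with the packed jar unmoved and no contact with the camera.

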